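# Clip down the paint box lid

## Robot

A 7-joint arm with a two-finger parallel gripper is mounted at the origin on a cart in front of the work surface, level with it; the furniture and walls round the work are solid. World frame = base frame: x ahead of the robot, y to its left, z up, the work surface at z = 0. Lengths are in m, angles in rad, forces in N, time in s.
With the tool pointing down it reaches from about 0.425 to 1.025 m from the base axis. Payload 9.4 kg.
Tool frame: the origin (TCP) lies on the centre line of the jaws, within the pads' length; the fingertips stand bot.tip_reach ahead of it and the grasp point (between the pads) lies 3 mm ahead of it (bot.tip_reach is the distance from the TCP to the fingertips, in m); x points along the fingers, z is the direction in which the jaws open and shut, and the axes are right-handed (so a half turn about x gives the same grasp; the last joint's range is limited). The gripper opens to 93 mm and grips with 3 to 60 N. Pads are 15 mm wide; open, the fingers measure 128 mm over their backs; the gripper's body (75 mm by 188 mm) begins 65 mm behind the grasp point.
Start: joints at [1.25, 0.599, -0.003, 1.599, 0.002, 0.943, -0.08], TCP at [0.175, -0.704, 0.241] pointing down, gripper open.
Joint ranges: [-2.57, 2.57], [-0.35, 1.97], [-1.29, 1.29], [0.11, 2.56], [-1.05, 4.19], [0.11, 1.86], [-2.63, 2.63]. Speed limits (rad/s): [2.22, 2.22, 3.01, 3.01, 3.14, 3.14, 3.14].

## Interface

Orientations are given as a unit quaternion [x, y, z, w].
In Python, from workcell import bot, cams gives the robot as it stands.
- The arm moves only by the tool arm_command, never from a script. Its argument "motion" is a list of rows, each an object with "linear": the shift along the tool's x, y, z in m, a list of three; "twist": the turn, a rotation vector about the tool's x, y, z in degrees, a list of three. In form: [{"linear": [x, y, z], "twist": [wx, wy, wz]}, ...]. A call has 1 to 12 rows; each row is the pose to reach, as a shift and turn from the pose commanded when the call began, along the tool's axes at that moment; what a row does not reach only later rows make up. A row lasts 1/8 s, in which the tool goes at most 62.5 mm and 10.7 degrees, less where a joint would pass 70% of its speed; a pose out of reach is approached as far as the arm can. A call with a gripper value outside its range is refused whole. "jaw" is the closure, from -1 (fully open) to 1 (shut), set as the call begins (left out, the last holds). The fingers move at their own pace and stop on an object; "squeeze" is the grip in N (left out, the last holds). Time passes only in rows, so rows that repeat a pose let the fingers close. It gives the time, the measured TCP pose, the force and the opening at its end, in the units of the state.
- bot.state(): the state, without advancing time (a new reading comes with each control period).
- cams.camera(name): name is "scene" or "top" or "wrist"; returns the picture (420x560x3 uint8, red, green, blue); there is no depth.
- cams.calibration(name): a dict with "fx", "fy", "cx", "cy" (pixels), "eye" and "rotation" of the camera in the world. Camera axes: x right, y down, z forward; pixel columns grow to the right and rows downward; lengths in m; the calibration is good to about 2 mm. A picture is of the moment at which its call begins: read the wrist's pose just before it. calibration takes no time and is no camera call; for the wrist camera it gives the pose at the moment of the call.
- bot.hand_in(): hands the job in, once; it reports no verdict.
The state is a dict: "time": time; "qpos": joint angles; "joint_vel": joint speeds; "joint_efforts": joint torques, N m; "position": TCP position; "tool_rot": TCP orientation; "wrist_force": force on the tool from outside, world axes, zero at the start; "wrist_torque": the same for the moment, N m; "grip_width": finger opening in m.
Only numpy, scipy, OpenCV 4.12 (cv2) and the standard library are available. Lean on these libraries where they do the work, as an engineer would, in place of code of your own. Each camera call takes 0.05 s, during which the arm holds its last target. There are 200 camera calls.

## Task

Push the white lid of the blue storage box along by its grey cross bar until it is fully home, then press the four orange clips down over the rim until each snaps shut, in opposite-corner order: any one clip, the one diagonally across from it, then the other two. The lid rides unevenly, at an uncertain height, on its thick foam seal, so work by feel: a clip needs a firm push, but it cracks if pressed with more than 30 N. Leave the jars, bottle and tools round the box undisturbed.

Things in the scene. Friction and masses are not known exactly. Their poses are not given: they have to be found in the camera images.
- box: Blue storage box, fixed to the table. Origin: centre of its underside; z up, y along its long side. 156 mm (x) x 220 mm (y) x 62 mm high, topped by an aluminium rim frame on a black foam seal that carries the white lid and four orange clips.
- seal_level (a point): Centre of the box's top, 62 mm above its origin, fixed to the box, same axes. Rim, lid and clips ride on the foam here: together 6 to 20 mm higher than the nominal heights given, and tilted up to 0.04 rad about the box's x and y (+-6 mm more at a clip). This ride is not measured; feel for it. No push under 100 N alters it. Nominal: rim walls (x = +-73 to +-78 mm) up to 85 mm over the box's origin.
- pin_level (a point): Fixed point of the box, 89.5 mm over its origin: nominal height of the clips' hinge pins, which run along y. From its pin each clip's flat arm, 5 mm thick, 26 mm wide, reaches 46 mm outward (away from x = 0), ending in a hook turned 14 mm down. From 0.22 rad a sprung bead resists: 8 to 12 N at the arm's end; past 0.1 rad it snaps to about -0.01, onto a rubber buffer (6 N/mm), and holds. Press 30 to 45 mm out from the pin.
- lid (a joint): Lid position (m) along the box's +y: 0 = fully home at its stop, centred on the box; starts at 0.014 to 0.025. Slides with 5 N friction, stays where left. Lid 143 x 208 x 10 mm, upper face nominally 86 mm over the box's origin. On its middle a grey cross bar, 14 mm thick (y), 60 mm long (x), 30 mm high: push its side or pinch it. Clips travel with the lid: add this value to their y.
- clip_1 (a joint): Angle (rad) of the orange clip at the box's +x, +y corner, diagonally opposite clip_3. 0 = closed, flat over the rim; positive = outer end raised; range -0.12 (pressed into its buffer) to 0.85, starts open at 0.4 to 0.7, held up by light friction. Pin at x = +40 mm, middle of the clip at y = +75 mm in the box's frame with the lid home; the arm reaches toward +x.
- clip_2 (a joint): Angle (rad) of the orange clip at the box's -x, +y corner, diagonally opposite clip_4. 0 = closed, flat over the rim; positive = outer end raised; range -0.12 (pressed into its buffer) to 0.85, starts open at 0.4 to 0.7, held up by light friction. Pin at x = -40 mm, middle of the clip at y = +75 mm in the box's frame with the lid home; the arm reaches toward -x.
- clip_3 (a joint): Angle (rad) of the orange clip at the box's -x, -y corner, diagonally opposite clip_1. 0 = closed, flat over the rim; positive = outer end raised; range -0.12 (pressed into its buffer) to 0.85, starts open at 0.4 to 0.7, held up by light friction. Pin at x = -40 mm, middle of the clip at y = -75 mm in the box's frame with the lid home; the arm reaches toward -x.
- clip_4 (a joint): Angle (rad) of the orange clip at the box's +x, -y corner, diagonally opposite clip_2. 0 = closed, flat over the rim; positive = outer end raised; range -0.12 (pressed into its buffer) to 0.85, starts open at 0.4 to 0.7, held up by light friction. Pin at x = +40 mm, middle of the clip at y = -75 mm in the box's frame with the lid home; the arm reaches toward +x.
- jar_umber: glass jar with umber powder and a stained white screw lid, 72 mm across, 78 mm high; a bystander. Origin: centre of its underside.
- jar_white_3: glass jar with a stained white screw lid, 63 mm across, 72 mm high; a bystander. Origin: centre of its underside.
- stopper_bottle: small round glass bottle with a glass stopper, 47 mm across, 81 mm high; a bystander. Origin: centre of its underside.
- muller: pale glass muller (grinding pestle), 60 mm across the foot, 81 mm high; a bystander. Origin: centre of its underside.

How it is judged:
By the outcome, as a careful person would: the job done as asked, in the order asked, and still so for the second after the job is handed in, with the robot touching nothing.
It also fails if it takes over 72 s, if anything falls off the work surface, if the arm or the gripper's body presses on something with over 40 N, if the wrist force passes 120 N, or if a joint passes its speed limit or range.

## Working session

There is one attempt and no reset: what is moved stays moved. The work goes in short steps, Python scripts to look and compute and a tool call to move; the robot and the scene stay as the last step left them, time stands still between calls to the robot, and variables do not carry over. Pictures are saved under pics/ and viewed, about 8 in all and at most 12, crops included, and the job is handed in when it is done.

Besides the shell and the picture viewer there is one more tool, called after "Call:" as name(argument=value, ...), one argument or row to a line, values as JSON. arm_command: Moves the arm, as the interface text tells. Its arguments: {"type":"object","properties":{"motion":{"type":"array","items":{"type":"object","properties":{"linear":{"type":"array","items":{"type":"number"}},"twist":{"type":"array","items":{"type":"number"}}}}},"jaw":{"type":"number"},"squeeze":{"type":"number"}},"required":["motion"]}

```bash
mkdir -p pics; ls
python3 - <<'E'
from workcell import bot,cams
import cv2,numpy as np
print(bot.state(),bot.tip_reach)
for n in("scene","top"):
    c=cams.calibration(n);print(n,c)
    cv2.imwrite(f"pics/{n}0.png",cams.camera(n)[:,:,::-1])
E
```

```text
pics
{'time': 0.0, 'qpos': array([ 1.25027704,  0.60012874, -0.00258332,  1.60013965,  0.00179335,
        0.94287934, -0.0798014 ]), 'joint_vel': array([-0.00092978, -0.00181822, -0.00109542,  0.00108706,  0.00055256,
       -0.00081903,  0.00076848]), 'joint_efforts': array([ 1.01502272e-03, -7.65073514e+01,  1.49700411e+00, -2.52356547e+01,
       -5.24488231e-02,  1.68503844e-02,  1.49664093e-04]), 'position': array([ 0.17492312, -0.70310948,  0.23975325]), 'tool_rot': array([ 0.43576625,  0.55756797, -0.43515573,  0.55665539]), 'wrist_force': array([ 0.57520409,  0.53784786, -0.78578226]), 'wrist_torque': array([ 0.00140614, -0.01639954,  0.04593267]), 'grip_width': 0.09303319488639035} 0.022
scene {'fx': 427.3961776457781, 'fy': 427.3961776457781, 'cx': 290.98366653821836, 'cy': 208.4996530342777, 'eye': array([0.10856759, 0.52045073, 0.89148065]), 'rotation': array([-0.34946995,  0.87503204, -0.31229681,  0.12108006])}
top {'fx': 519.8762966257926, 'fy': 519.8762966257926, 'cx': 279.26902686134207, 'cy': 218.66482062011636, 'eye': array([0.35515182, 0.0108591 , 1.36438099]), 'rotation': array([ 0.71115327, -0.69755371,  0.06003652, -0.06383935])}
```

View pics/top0.png

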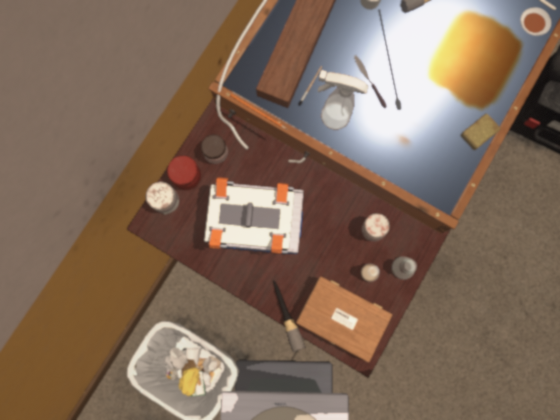

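View pics/scene0.png

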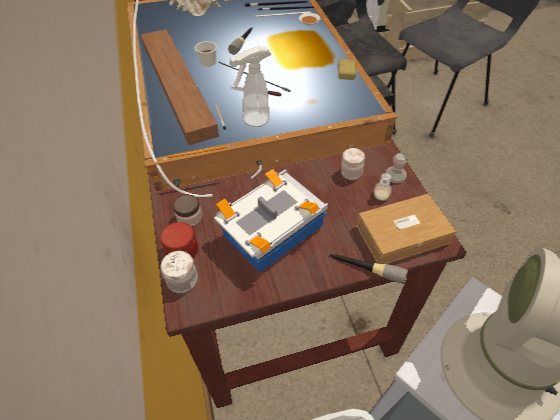

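The box sits near (255,218) in the top view with its long side across the image. The scene view shows it near (270,220), with the four orange clips raised. Next I'll triangulate the clips and the bar and look closely at the box.

```bash
cat > h.py <<'E'
import numpy as np,cv2,json
from scipy.spatial.transform import Rotation as R
from workcell import bot,cams
def ray(c,u,v):
    d=R.from_quat(c["rotation"]).apply([(u-c["cx"])/c["fx"],(v-c["cy"])/c["fy"],1]);return np.array(c["eye"]),d
def onz(c,u,v,z):
    e,d=ray(c,u,v);return e+d*(z-e[2])/d[2]
def tri(rs):
    A=np.zeros((3,3));b=np.zeros(3)
    for e,d in rs:
        d=d/np.linalg.norm(d);P=np.eye(3)-np.outer(d,d);A+=P;b+=P@e
    p=np.linalg.solve(A,b);return p,max(np.linalg.norm(np.cross(p-e,d/np.linalg.norm(d))) for e,d in rs)
def proj(c,p):
    q=R.from_quat(c["rotation"]).inv().apply(np.array(p)-c["eye"]);return q[0]/q[2]*c["fx"]+c["cx"],q[1]/q[2]*c["fy"]+c["cy"]
def orange(im):
    h=cv2.cvtColor(im,cv2.COLOR_RGB2HSV);return cv2.inRange(h,(5,190,150),(18,255,255))
def blobs(m,amin=20):
    n,l,s,c=cv2.connectedComponentsWithStats(m);return [(c[i].round(1),s[i].tolist()) for i in range(1,n) if s[i][4]>=amin]
E
python3 - <<'E'
from h import *
for n in("scene","top"):
    im=cv2.imread(f"pics/{n}0.png")[:,:,::-1].copy();c=cams.calibration(n)
    for p,s in blobs(orange(im)): print(n,p,s,onz(c,*p,0.11).round(4))
    h=cv2.cvtColor(im,cv2.COLOR_RGB2HSV);m=cv2.inRange(h,(100,150,40),(120,255,255))
    for p,s in blobs(m): print("blue",p,s)
for n,(x,y,w,hh) in dict(top=(125,125,300,180),scene=(150,140,270,180)).items():
    im=cv2.imread(f"pics/{n}0.png")[y:y+hh,x:x+w]
    k=780/w;cv2.imwrite(f"pics/{n}c.png",cv2.resize(im,None,fx=k,fy=k,interpolation=cv2.INTER_CUBIC))
a=cv2.imread("pics/topc.png")
for n in ("top",):
    c=cams.calibration(n);print(onz(c,255,218,.1),onz(c,355,218,.1),onz(c,255,118,.1))
E
```

```text
scene [197.4 151.2] [168, 146, 59, 12, 129] [0.8547 0.0841 0.11  ]
scene [273.3 177.4] [264, 169, 19, 18, 152] [0.643  0.0127 0.11  ]
scene [225.  208.2] [215, 199, 20, 20, 185] [0.655  0.1618 0.11  ]
scene [309.7 206.6] [300, 202, 19, 12, 127] [0.514  0.0202 0.11  ]
scene [260.5 243.4] [250, 236, 20, 17, 176] [0.5224 0.1738 0.11  ]
blue [279.5 244.3] [223, 212, 103, 59, 956]
[0.57969778 0.07989278 0.1       ] [ 0.58438357 -0.16703123  0.1       ] [0.83948372 0.08711156 0.1       ]
```

View pics/topc.png

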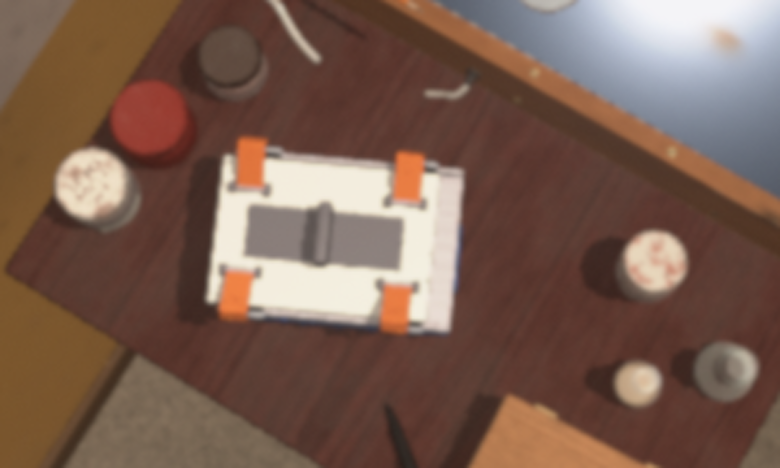

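View pics/scenec.png

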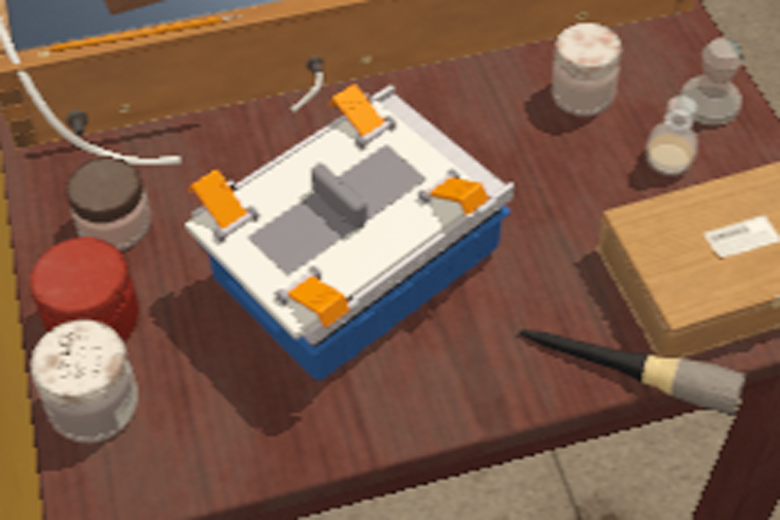

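The top crop shows the lid shifted to image left, and the rim exposed on the right around x=450. So box +y points to world +y, and the lid has to go to world −y. Clips 1 to 4 in the crop are at upper left (250,163), lower left (236,295), lower right (396,307) and upper right (408,178). The bar is at (322,235). In the scene crop the nearest jar is the red one on the +y side, clear of the work.

Run:
```python
from h import *
C={n:cams.calibration(n) for n in("scene","top")}
im=cv2.imread("pics/top0.png")[:,:,::-1].copy()
m=cv2.inRange(cv2.cvtColor(im,cv2.COLOR_RGB2HSV),(3,160,150),(20,255,255));m[:,350:]=0;m[270:]=0;m[:160]=0
B=blobs(m,30);print(B)
S=dict(c1=(225,208.2),c4=(273.3,177.4),c2=(260.5,243.4),c3=(309.7,206.6))
T=dict(c1=(125+250/2.6,125+163/2.6),c2=(125+236/2.6,125+295/2.6),c3=(125+396/2.6,125+307/2.6),c4=(125+408/2.6,125+178/2.6))
P={}
for k in S:
    t=min((b[0] for b in B),key=lambda p:np.hypot(*(p-T[k])))
    P[k],e=tri([ray(C["scene"],*S[k]),ray(C["top"],*t)]);print(k,t,P[k].round(4),e.round(4))
for a,b in(("c4","c1"),("c3","c2")): d=P[a]-P[b];print("yaw",np.arctan2(d[0],-d[1]),np.hypot(*d[:2]))
print("lid centre",np.mean(list(P.values()),0))
# bar: top-face ends in top crop, scene crop
bt=[(325,205),(320,263)];bs=[(318,167),(360,213)]
k=780/270
for a,b in zip(bt,bs):
    print("bar end",tri([ray(C["top"],125+a[0]/2.6,125+a[1]/2.6),ray(C["scene"],150+b[0]/k,140+b[1]/k)]))
# rim/lid corners in the top view at z=.1
for n,p in dict(rim_r_up=(464,170),rim_r_dn=(449,333),lid_l_up=(224,155),lid_l_dn=(208,303)).items():
    print(n,onz(C["top"],125+p[0]/2.6,125+p[1]/2.6,.098).round(4))
s=bot.state();print(R.from_quat(s["tool_rot"]).as_matrix().round(4))
```

```text
[(array([181.6, 169.9]), [170, 160, 24, 22, 424]), (array([220.9, 185.8]), [216, 178, 12, 18, 160]), (array([281.6, 191.2]), [277, 183, 11, 18, 158]), (array([215., 239.]), [209, 230, 12, 18, 151]), (array([276.5, 244. ]), [272, 236, 10, 17, 143])]
c1 [220.9 185.8] [0.6548 0.1644 0.1132] 0.0022
c4 [281.6 191.2] [0.6444 0.0142 0.1109] 0.0022
c2 [215. 239.] [0.5231 0.1746 0.1105] 0.0011
c3 [276.5 244. ] [0.5126 0.0244 0.1154] 0.0017
yaw -0.06876418261903892 0.15049563170029215
yaw -0.06972546432874291 0.15051182452670284
lid centre [0.5837545  0.09438713 0.11251152]
bar end (array([0.60931673, 0.09120318, 0.12519297]), np.float64(0.0007797751646509836))
bar end (array([0.55650045, 0.09530874, 0.11428303]), np.float64(0.00019778661135615914))
rim_r_up [ 0.6524 -0.0391  0.098 ]
rim_r_dn [ 0.4949 -0.0268  0.098 ]
lid_l_up [0.6629 0.1922 0.098 ]
lid_l_dn [0.519  0.2012 0.098 ]
[[-5.000e-04  9.704e-01  2.414e-01]
 [ 1.300e-03  2.414e-01 -9.704e-01]
 [-1.000e+00 -2.000e-04 -1.300e-03]]
```

Call:
arm_command(
  motion=[
    {"linear": [0, 0.034, -0.04], "twist": [2, 0, 0]},
    {"linear": [0, 0.069, -0.081], "twist": [4, 0, 0]},
    {"linear": [0, 0.103, -0.122], "twist": [6, 0, 0]},
    {"linear": [0, 0.137, -0.163], "twist": [8, 0, 0]},
    {"linear": [0, 0.172, -0.204], "twist": [10, 0, 0]},
    {"linear": [0, 0.206, -0.244], "twist": [12, 0, 0]},
    {"linear": [0, 0.24, -0.285], "twist": [14, 0, 0]},
    {"linear": [0, 0.275, -0.326], "twist": [16, 0, 0]},
    {"linear": [0, 0.309, -0.367], "twist": [17.9, 0, 0]},
    {"linear": [0, 0.344, -0.407], "twist": [17.9, 0, 0]},
    {"linear": [0, 0.378, -0.448], "twist": [17.9, 0, 0]},
    {"linear": [0, 0.4, -0.474], "twist": [17.9, 0, 0]},
  ],
  jaw=1,
  squeeze=20,
)

```text
time: 1.6
position: [0.4495, -0.1445, 0.2405]
tool_rot: [0.516, 0.483, -0.516, 0.483]
wrist_force: [0.5, -0.6, 0.0]
grip_width: 0.0005
```

Call:
arm_command(
  motion=[
    {"linear": [0, 0.017, -0.041]},
    {"linear": [0, 0.034, -0.083]},
    {"linear": [0, 0.051, -0.124]},
    {"linear": [0, 0.068, -0.166]},
    {"linear": [0, 0.085, -0.207]},
    {"linear": [0, 0.101, -0.249]},
    {"linear": [0, 0.113, -0.277]},
    {"linear": [0, 0.118, -0.29]},
    {"linear": [0.03, 0.118, -0.29]},
    {"linear": [0.06, 0.118, -0.29]},
    {"linear": [0.08, 0.118, -0.29]},
    {"linear": [0.08, 0.118, -0.29]},
  ],
)

```text
invalid input at $.motion[0]: expected keys linear, twist
```

Run:
```python
from h import *
s=bot.state();print(s["position"],s["wrist_force"],R.from_quat(s["tool_rot"]).as_matrix().round(4))
a=cams.camera("wrist");b=cams.camera("scene")[120:300,170:370]
cv2.imwrite("pics/w1.png",np.hstack([cv2.resize(a,(440,330)),cv2.resize(b,(360,330),interpolation=2)])[:,:,::-1])
```

```text
[ 0.44954655 -0.14452145  0.24054421] [ 0.52631259 -0.57936187  0.00632335] [[-0.000e+00  9.978e-01 -6.610e-02]
 [ 4.000e-04 -6.610e-02 -9.978e-01]
 [-1.000e+00 -0.000e+00 -4.000e-04]]
```

View pics/w1.png

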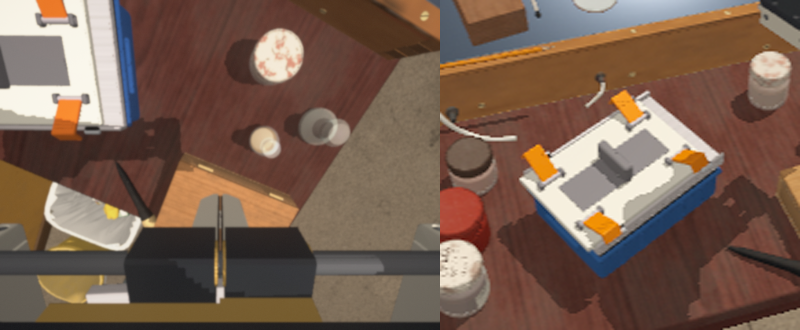

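The move was refused because every row needs a twist. The picture shows the arm short of the box, with the fingers shut and the scene unchanged.

Call:
arm_command(
  motion=[
    {"linear": [0, 0.017, -0.041], "twist": [0, 0, 0]},
    {"linear": [0, 0.034, -0.083], "twist": [0, 0, 0]},
    {"linear": [0, 0.051, -0.124], "twist": [0, 0, 0]},
    {"linear": [0, 0.068, -0.166], "twist": [0, 0, 0]},
    {"linear": [0, 0.085, -0.207], "twist": [0, 0, 0]},
    {"linear": [0, 0.101, -0.249], "twist": [0, 0, 0]},
    {"linear": [0, 0.113, -0.277], "twist": [0, 0, 0]},
    {"linear": [0, 0.118, -0.29], "twist": [0, 0, 0]},
    {"linear": [0.03, 0.118, -0.29], "twist": [0, 0, 0]},
    {"linear": [0.06, 0.118, -0.29], "twist": [0, 0, 0]},
    {"linear": [0.08, 0.118, -0.29], "twist": [0, 0, 0]},
    {"linear": [0.08, 0.118, -0.29], "twist": [0, 0, 0]},
  ],
)

```text
time: 3.2
position: [0.5853, 0.1324, 0.1593]
tool_rot: [-0.516, -0.483, 0.518, -0.482]
wrist_force: [1.0, -0.1, 1.2]
grip_width: 0.0005
```

Run:
```python
from h import *
s=bot.state();print(s["position"],s["wrist_force"],R.from_quat(s["tool_rot"]).as_matrix().round(4))
a=cams.camera("wrist");b=cams.camera("scene")[120:300,170:370]
cv2.imwrite("pics/w2.png",np.hstack([cv2.resize(a,(440,330)),cv2.resize(b,(360,330),interpolation=2)])[:,:,::-1])
```

```text
[0.58533433 0.13235226 0.15928895] [ 1.02977259 -0.06812574  1.17692721] [[-0.0032  0.9975 -0.0701]
 [-0.0016 -0.0701 -0.9975]
 [-1.     -0.003   0.0019]]
```

View pics/w2.png

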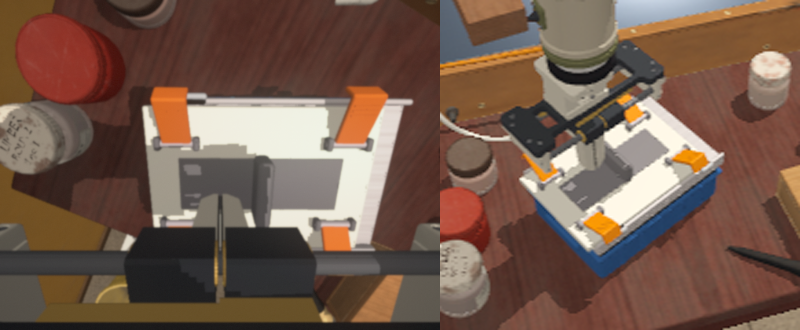

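The fingers hang on the bar's +y side: bar at (263,190) in the wrist view, fingertip at (220,205). I'll lower beside the bar and start pushing toward −y.

Call:
arm_command(
  motion=[
    {"linear": [0.008, 0, 0], "twist": [0, 0, 0]},
    {"linear": [0.016, 0, 0], "twist": [0, 0, 0]},
    {"linear": [0.022, 0, 0], "twist": [0, 0, 0]},
    {"linear": [0.022, 0, 0], "twist": [0, 0, 0]},
    {"linear": [0.022, 0, 0.004], "twist": [0, 0, 0]},
    {"linear": [0.022, 0, 0.008], "twist": [0, 0, 0]},
    {"linear": [0.022, 0, 0.011], "twist": [0, 0, 0]},
    {"linear": [0.022, 0, 0.014], "twist": [0, 0, 0]},
    {"linear": [0.022, 0, 0.017], "twist": [0, 0, 0]},
    {"linear": [0.022, 0, 0.02], "twist": [0, 0, 0]},
    {"linear": [0.022, 0, 0.022], "twist": [0, 0, 0]},
    {"linear": [0.022, 0, 0.022], "twist": [0, 0, 0]},
  ],
)

```text
time: 4.8
position: [0.5849, 0.1133, 0.1387]
tool_rot: [0.517, 0.483, -0.516, 0.483]
wrist_force: [0.9, 5.1, 0.5]
grip_width: 0.0005
```

Call:
arm_command(
  motion=[
    {"linear": [0, 0, 0.002], "twist": [0, 0, 0]},
    {"linear": [0, 0, 0.004], "twist": [0, 0, 0]},
    {"linear": [0, 0, 0.006], "twist": [0, 0, 0]},
    {"linear": [0, 0, 0.008], "twist": [0, 0, 0]},
    {"linear": [0, 0, 0.008], "twist": [0, 0, 0]},
  ],
)

```text
time: 5.42
position: [0.5843, 0.1049, 0.1387]
tool_rot: [0.517, 0.483, -0.517, 0.483]
wrist_force: [-1.0, 4.6, 0.6]
grip_width: 0.0006
```

Call:
arm_command(
  motion=[
    {"linear": [0, 0, 0.002], "twist": [0, 0, 0]},
    {"linear": [0, 0, 0.004], "twist": [0, 0, 0]},
    {"linear": [0, 0, 0.005], "twist": [0, 0, 0]},
    {"linear": [0, 0, 0.005], "twist": [0, 0, 0]},
  ],
)

```text
time: 5.92
position: [0.584, 0.1004, 0.1387]
tool_rot: [0.517, 0.483, -0.516, 0.483]
wrist_force: [-0.4, 6.9, 0.4]
grip_width: 0.0002
```

Call:
arm_command(
  motion=[
    {"linear": [0, 0, 0.0015], "twist": [0, 0, 0]},
    {"linear": [0, 0, 0.003], "twist": [0, 0, 0]},
    {"linear": [0, 0, 0.004], "twist": [0, 0, 0]},
    {"linear": [0, 0, 0.004], "twist": [0, 0, 0]},
  ],
)

```text
time: 6.42
position: [0.5839, 0.1, 0.1388]
tool_rot: [0.518, 0.484, -0.515, 0.483]
wrist_force: [-0.6, 15.7, -0.2]
grip_width: 0.0001
```

Call:
arm_command(
  motion=[
    {"linear": [0, 0, 0.001], "twist": [0, 0, 0]},
    {"linear": [0, 0, 0.002], "twist": [0, 0, 0]},
    {"linear": [0, 0, 0.002], "twist": [0, 0, 0]},
  ],
)

```text
time: 6.8
position: [0.5839, 0.0998, 0.1389]
tool_rot: [0.518, 0.485, -0.514, 0.483]
wrist_force: [-0.7, 20.8, -1.4]
grip_width: 0.0005
```

At the stop: the force rose to 21 N with only 0.2 mm of travel. I'll back off, lift, and re-measure the clips.

Call:
arm_command(
  motion=[
    {"linear": [0, 0, -0.01], "twist": [0, 0, 0]},
    {"linear": [-0.01, 0, -0.018], "twist": [0, 0, 0]},
    {"linear": [-0.04, 0, -0.02], "twist": [0, 0, 0]},
    {"linear": [-0.06, 0.03, -0.03], "twist": [0, 0, 0]},
    {"linear": [-0.06, 0.06, -0.045], "twist": [0, 0, 0]},
    {"linear": [-0.06, 0.08, -0.055], "twist": [0, 0, 0]},
    {"linear": [-0.06, 0.08, -0.055], "twist": [0, 0, 0]},
  ],
)

```text
time: 7.68
position: [0.6681, 0.1425, 0.1988]
tool_rot: [0.517, 0.482, -0.517, 0.483]
wrist_force: [-0.8, 0.2, -0.3]
grip_width: -0.0002
```

Run:
```python
from h import *
s=bot.state();print(s["position"],s["wrist_force"],R.from_quat(s["tool_rot"]).as_matrix().round(4))
ims={};
for n in("top","scene","wrist"):
    c=cams.calibration(n);im=cams.camera(n);ims[n]=im
    cv2.imwrite(f"pics/{n}3.png",im[:,:,::-1])
    m=cv2.inRange(cv2.cvtColor(im,cv2.COLOR_RGB2HSV),(3,160,150),(20,255,255))
    for p,q in blobs(m,30): print(n,p,q,onz(c,*p,.1125).round(4))
print(cams.calibration("wrist"))
cv2.imwrite("pics/v3.png",np.hstack([cv2.resize(ims["wrist"],(440,330)),cv2.resize(ims["top"][150:290,180:330],(354,330),interpolation=2)])[:,:,::-1])
```

```text
[0.66811783 0.1424707  0.19882404] [-0.75469143  0.17303305 -0.30564456] [[ 7.000e-04  9.976e-01 -6.900e-02]
 [-6.000e-04 -6.900e-02 -9.976e-01]
 [-1.000e+00  7.000e-04  5.000e-04]]
top [535.4  23.5] [527, 16, 16, 14, 125] [ 1.1078 -0.6396  0.1125]
top [479.5  59.4] [454, 21, 49, 81, 1983] [ 1.0043 -0.4889  0.1125]
top [255.6 109.9] [231, 94, 50, 33, 200] [0.8564 0.0854 0.1125]
top [288.5 191.9] [284, 184, 12, 18, 160] [ 0.6445 -0.0016  0.1125]
top [283.4 244.8] [279, 237, 10, 17, 141] [0.5128 0.0085 0.1125]
scene [323.8  17.3] [311, 0, 27, 36, 161] [ 1.0795 -0.6897  0.1125]
scene [309.   19.1] [303, 16, 13, 7, 67] [ 1.1098 -0.6415  0.1125]
scene [316.5  46.7] [297, 31, 36, 35, 379] [ 0.9651 -0.5184  0.1125]
scene [343.1  44.5] [336, 38, 14, 14, 59] [ 0.9089 -0.5923  0.1125]
scene [358.1  65.9] [356, 60, 6, 12, 30] [ 0.7921 -0.5249  0.1125]
scene [149.1 250.8] [122, 78, 71, 315, 4771] [0.6818 0.3552 0.1125]
scene [370.9  84.7] [365, 78, 13, 14, 65] [ 0.7006 -0.4708  0.1125]
scene [382.7 100.6] [376, 93, 16, 18, 64] [ 0.6275 -0.4308  0.1125]
scene [302.2 132.2] [263, 122, 88, 21, 346]
[... 503 characters left out ...]
st [500.1  43.5] [404, 0, 156, 95, 3218] [ 0.7878 -0.0206  0.1125]
wrist [170.6 148.1] [158, 137, 22, 24, 76] [0.7333 0.2193 0.1125]
wrist [453.6 236.7] [430, 214, 49, 47, 1396] [ 0.6447 -0.0036  0.1125]
wrist [271.7 232.1] [257, 218, 31, 32, 849] [0.6595 0.1478 0.1125]
wrist [279.8 367.8] [275, 350, 11, 38, 344] [0.5175 0.151  0.1125]
wrist [430.9 371.3] [415, 351, 34, 40, 1148] [0.5027 0.0036 0.1125]
wrist [ 84.7 366.9] [50, 352, 73, 36, 2041] [0.5321 0.3401 0.1125]
{'fx': 297.46502475616984, 'fy': 297.46502475616984, 'cx': 279.9238139493187, 'cy': 211.1361193793506, 'eye': array([0.74941589, 0.13500233, 0.34332579]), 'rotation': array([-0.67407536,  0.72291083,  0.1104864 , -0.10399568])}
```

View pics/v3.png

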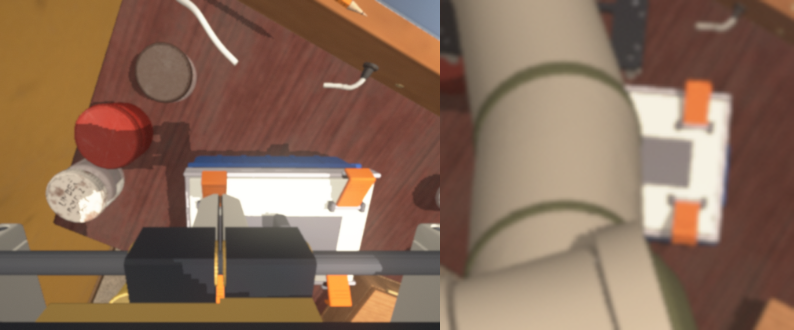

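The lid now sits flush with the rim on the right in the top view, about 16 mm from its start position, which fits the stated range. Next is clip_1: I'll align over it and come down.

Call:
arm_command(
  motion=[
    {"linear": [0.01, -0.003, -0.005], "twist": [0, 0, 0]},
    {"linear": [0.025, -0.003, -0.005], "twist": [0, 0, 0]},
    {"linear": [0.038, -0.003, -0.005], "twist": [0, 0, 0]},
    {"linear": [0.044, -0.003, -0.005], "twist": [0, 0, 0]},
    {"linear": [0.048, -0.003, -0.005], "twist": [0, 0, 0]},
    {"linear": [0.052, -0.003, -0.005], "twist": [0, 0, 0]},
    {"linear": [0.052, -0.003, -0.005], "twist": [0, 0, 0]},
  ],
)

```text
time: 8.7
position: [0.6644, 0.1479, 0.1465]
tool_rot: [-0.517, -0.483, 0.517, -0.483]
wrist_force: [0.8, 0.2, -0.0]
grip_width: 0.0008
```

Call:
arm_command(
  motion=[
    {"linear": [0.001, 0, 0], "twist": [0, 0, 0]},
    {"linear": [0.002, 0, 0], "twist": [0, 0, 0]},
    {"linear": [0.003, 0, 0], "twist": [0, 0, 0]},
    {"linear": [0.004, 0, 0], "twist": [0, 0, 0]},
    {"linear": [0.005, 0, 0], "twist": [0, 0, 0]},
    {"linear": [0.005, 0, 0], "twist": [0, 0, 0]},
  ],
)

```text
time: 9.45
position: [0.6643, 0.1479, 0.1414]
tool_rot: [-0.517, -0.483, 0.517, -0.482]
wrist_force: [0.6, -0.8, 0.2]
grip_width: 0.0001
```

Call:
arm_command(
  motion=[
    {"linear": [0.001, 0, 0], "twist": [0, 0, 0]},
    {"linear": [0.002, 0, 0], "twist": [0, 0, 0]},
    {"linear": [0.003, 0, 0], "twist": [0, 0, 0]},
    {"linear": [0.004, 0, 0], "twist": [0, 0, 0]},
    {"linear": [0.004, 0, 0], "twist": [0, 0, 0]},
  ],
)

```text
time: 10.07
position: [0.6643, 0.1479, 0.1374]
tool_rot: [-0.517, -0.483, 0.517, -0.482]
wrist_force: [0.5, 0.3, -0.3]
grip_width: 0.0003
```

Call:
arm_command(
  motion=[
    {"linear": [0.001, 0, 0], "twist": [0, 0, 0]},
    {"linear": [0.002, 0, 0], "twist": [0, 0, 0]},
    {"linear": [0.003, 0, 0], "twist": [0, 0, 0]},
    {"linear": [0.004, 0, 0], "twist": [0, 0, 0]},
    {"linear": [0.004, 0, 0], "twist": [0, 0, 0]},
  ],
)

```text
time: 10.7
position: [0.665, 0.1479, 0.1343]
tool_rot: [0.517, 0.482, -0.516, 0.483]
wrist_force: [-0.4, -0.1, 5.2]
grip_width: 0.0005
```

Call:
arm_command(
  motion=[
    {"linear": [0.001, 0, 0], "twist": [0, 0, 0]},
    {"linear": [0.002, 0, 0], "twist": [0, 0, 0]},
    {"linear": [0.003, 0, 0], "twist": [0, 0, 0]},
    {"linear": [0.003, 0, 0], "twist": [0, 0, 0]},
  ],
)

```text
time: 11.2
position: [0.6648, 0.1478, 0.131]
tool_rot: [0.517, 0.482, -0.517, 0.483]
wrist_force: [1.0, 0.1, 1.2]
grip_width: 0.0003
```

Call:
arm_command(
  motion=[
    {"linear": [0.001, 0, 0], "twist": [0, 0, 0]},
    {"linear": [0.002, 0, 0], "twist": [0, 0, 0]},
    {"linear": [0.002, 0, 0], "twist": [0, 0, 0]},
  ],
)

```text
time: 11.58
position: [0.6638, 0.1479, 0.128]
tool_rot: [-0.516, -0.483, 0.517, -0.482]
wrist_force: [-0.7, -0.1, -0.7]
grip_width: 0.0004
```

Call:
arm_command(
  motion=[
    {"linear": [0.001, 0, 0], "twist": [0, 0, 0]},
    {"linear": [0.002, 0, 0], "twist": [0, 0, 0]},
    {"linear": [0.002, 0, 0], "twist": [0, 0, 0]},
  ],
)

```text
time: 11.95
position: [0.664, 0.1479, 0.1268]
tool_rot: [-0.517, -0.483, 0.517, -0.482]
wrist_force: [-2.0, -0.7, 4.4]
grip_width: 0.0007
```

Run:
```python
from h import *
s=bot.state();print(s["position"],s["wrist_force"])
a=cams.camera("wrist")[180:290,200:330];b=cams.camera("scene")[150:260,200:330]
cv2.imwrite("pics/v4.png",np.hstack([cv2.resize(a,(395,334),interpolation=2),cv2.resize(b,(395,334),interpolation=2)])[:,:,::-1])
```

```text
[0.66402119 0.14793647 0.12681919] [-1.95908092 -0.73885032  4.35529828]
```

View pics/v4.png

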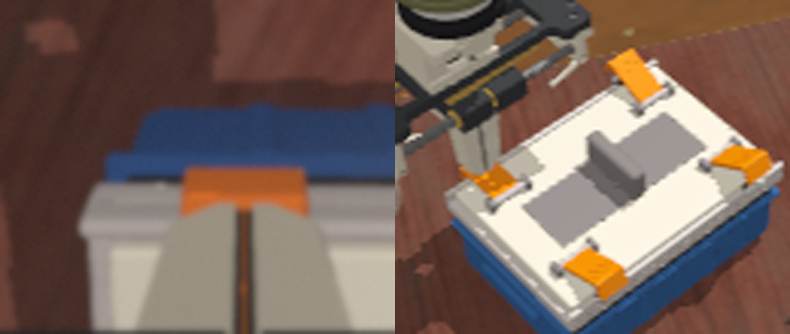

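Call:
arm_command(
  motion=[
    {"linear": [0.001, 0, 0], "twist": [0, 0, 0]},
    {"linear": [0.002, 0, 0], "twist": [0, 0, 0]},
    {"linear": [0.002, 0, 0], "twist": [0, 0, 0]},
  ],
)

```text
time: 12.42
position: [0.6642, 0.148, 0.1257]
tool_rot: [-0.517, -0.483, 0.517, -0.483]
wrist_force: [-5.2, -0.5, 12.4]
grip_width: -0.0001
```

Call:
arm_command(
  motion=[
    {"linear": [-0.02, 0, 0], "twist": [0, 0, 0]},
    {"linear": [-0.055, 0, 0], "twist": [0, 0, 0]},
    {"linear": [-0.055, -0.035, 0.034], "twist": [0, 0, 0]},
    {"linear": [-0.055, -0.07, 0.068], "twist": [0, 0, 0]},
    {"linear": [-0.055, -0.105, 0.102], "twist": [0, 0, 0]},
    {"linear": [-0.055, -0.14, 0.136], "twist": [0, 0, 0]},
    {"linear": [-0.055, -0.156, 0.15], "twist": [0, 0, 0]},
    {"linear": [-0.055, -0.156, 0.15], "twist": [0, 0, 0]},
  ],
)

```text
time: 13.42
position: [0.4985, 0.0084, 0.1803]
tool_rot: [0.517, 0.482, -0.517, 0.482]
wrist_force: [0.7, -0.1, 0.2]
grip_width: 0.0006
```

Run:
```python
from h import *
s=bot.state();print(s["position"],s["wrist_force"])
for n in("top","scene"):
    im=cams.camera(n);c=cams.calibration(n);cv2.imwrite(f"pics/{n}5.png",im[:,:,::-1])
    m=cv2.inRange(cv2.cvtColor(im,cv2.COLOR_RGB2HSV),(3,160,130),(20,255,255));m[:160]=0;m[260:]=0
    for p,q in blobs(m,30): print(n,p,q,onz(c,*p,.1125).round(4))
cv2.imwrite("pics/v5.png",cv2.resize(im[140:280,190:350],(640,560),interpolation=2)[:,:,::-1])
```

```text
[0.49853621 0.00843993 0.18026246] [ 0.65920162 -0.14654753  0.20095376]
top [181.9 170.5] [168, 160, 29, 24, 564] [0.694  0.2644 0.1125]
top [228.6 186.4] [224, 179, 12, 17, 146] [0.6556 0.1467 0.1125]
top [288.7 189.8] [284, 184, 12, 14, 129] [ 0.6498 -0.0021  0.1125]
top [222.2 238.9] [217, 231, 11, 17, 139] [0.5244 0.1575 0.1125]
top [114.9 250. ] [105, 241, 18, 19, 138] [0.4923 0.4164 0.1125]
top [129.9 246.4] [126, 242, 9, 10, 54] [0.5018 0.3807 0.1125]
scene [141.1 211.7] [128, 160, 29, 100, 2052] [0.7863 0.3047 0.1125]
scene [220.4 167. ] [213, 162, 15, 11, 50] [0.7643 0.0818 0.1125]
scene [275.6 173.4] [269, 166, 15, 18, 102] [6.469e-01 5.000e-04 1.125e-01]
scene [314.5 202.6] [304, 198, 20, 13, 141] [0.5126 0.0048 0.1125]
scene [229.7 206.7] [221, 200, 19, 15, 158] [0.6487 0.1523 0.1125]
scene [177.1 234.7] [160, 222, 34, 26, 645] [0.6726 0.2871 0.1125]
scene [266.3 239.2] [256, 232, 21, 17, 184] [0.5198 0.1582 0.1125]
```

View pics/v5.png

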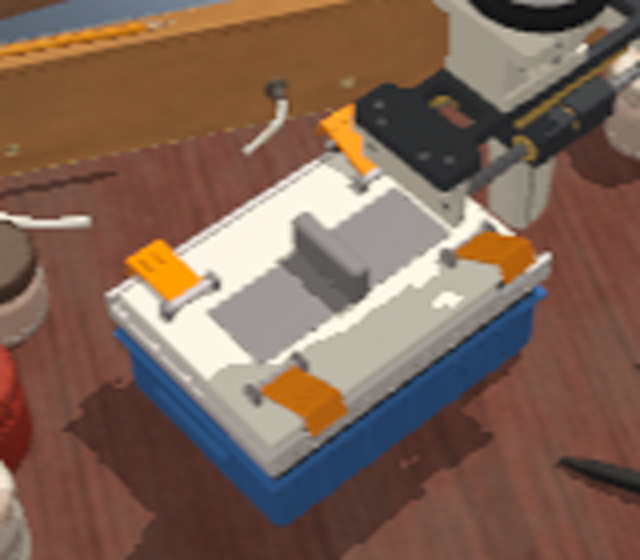

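Clip_1 at (165,270) now lies flat over the rim, and the others are still raised. Clip_3 is next.

Call:
arm_command(
  motion=[
    {"linear": [0.01, 0, 0], "twist": [0, 0, 0]},
    {"linear": [0.02, 0, 0], "twist": [0, 0, 0]},
    {"linear": [0.03, 0, 0], "twist": [0, 0, 0]},
    {"linear": [0.034, 0, 0], "twist": [0, 0, 0]},
    {"linear": [0.036, 0, 0], "twist": [0, 0, 0]},
    {"linear": [0.038, 0, 0], "twist": [0, 0, 0]},
    {"linear": [0.038, 0, 0], "twist": [0, 0, 0]},
  ],
)

```text
time: 14.4
position: [0.4988, 0.0089, 0.1417]
tool_rot: [0.517, 0.482, -0.517, 0.483]
wrist_force: [0.2, 0.4, 0.5]
grip_width: 0.0003
```

Run:
```python
from h import *
C={n:cams.calibration(n) for n in("scene","top")}
print(tri([ray(C["scene"],229.7,206.7),ray(C["top"],228.6,186.4)]), tri([ray(C["scene"],266.3,239.2),ray(C["top"],222.2,238.9)]))
```

```text
(array([0.65756273, 0.14735663, 0.10103594]), np.float64(0.000978999053097901)) (array([0.52356953, 0.15701933, 0.10829406]), np.float64(0.0016616281661657763))
```

Call:
arm_command(
  motion=[
    {"linear": [0.001, 0, 0], "twist": [0, 0, 0]},
    {"linear": [0.002, 0, 0], "twist": [0, 0, 0]},
    {"linear": [0.003, 0, 0], "twist": [0, 0, 0]},
    {"linear": [0.003, 0, 0], "twist": [0, 0, 0]},
  ],
)

```text
time: 14.9
position: [0.4986, 0.0089, 0.1385]
tool_rot: [-0.517, -0.483, 0.517, -0.483]
wrist_force: [-1.2, -0.3, -0.6]
grip_width: 0.0007
```

Call:
arm_command(
  motion=[
    {"linear": [0.001, 0, 0], "twist": [0, 0, 0]},
    {"linear": [0.002, 0, 0], "twist": [0, 0, 0]},
    {"linear": [0.003, 0, 0], "twist": [0, 0, 0]},
    {"linear": [0.003, 0, 0], "twist": [0, 0, 0]},
  ],
)

```text
time: 15.4
position: [0.4986, 0.0089, 0.1355]
tool_rot: [-0.517, -0.483, 0.517, -0.483]
wrist_force: [-0.3, -0.4, 0.1]
grip_width: 0.0007
```

Call:
arm_command(
  motion=[
    {"linear": [0.001, 0, 0], "twist": [0, 0, 0]},
    {"linear": [0.002, 0, 0], "twist": [0, 0, 0]},
    {"linear": [0.003, 0, 0], "twist": [0, 0, 0]},
    {"linear": [0.003, 0, 0], "twist": [0, 0, 0]},
  ],
)

```text
time: 15.9
position: [0.4983, 0.0089, 0.1328]
tool_rot: [-0.517, -0.483, 0.517, -0.482]
wrist_force: [-2.4, 0.7, 6.8]
grip_width: 0.0008
```

Call:
arm_command(
  motion=[
    {"linear": [0.001, 0, 0], "twist": [0, 0, 0]},
    {"linear": [0.002, 0, 0], "twist": [0, 0, 0]},
    {"linear": [0.002, 0, 0], "twist": [0, 0, 0]},
  ],
)

```text
time: 16.27
position: [0.4979, 0.009, 0.1309]
tool_rot: [-0.517, -0.483, 0.517, -0.482]
wrist_force: [-2.3, 0.5, 7.5]
grip_width: 0.0005
```

Call:
arm_command(
  motion=[
    {"linear": [0.001, 0, 0], "twist": [0, 0, 0]},
    {"linear": [0.002, 0, 0], "twist": [0, 0, 0]},
    {"linear": [0.002, 0, 0], "twist": [0, 0, 0]},
  ],
)

```text
time: 16.65
position: [0.4987, 0.0089, 0.1285]
tool_rot: [0.517, 0.483, -0.517, 0.483]
wrist_force: [-0.1, 0.1, -0.3]
grip_width: 0.0003
```

Snapped: force fell from 7.5 N to 0. I'll feel for the buffer to confirm.

Call:
arm_command(
  motion=[
    {"linear": [0.001, 0, 0], "twist": [0, 0, 0]},
    {"linear": [0.002, 0, 0], "twist": [0, 0, 0]},
    {"linear": [0.003, 0, 0], "twist": [0, 0, 0]},
    {"linear": [0.004, 0, 0], "twist": [0, 0, 0]},
    {"linear": [0.004, 0, 0], "twist": [0, 0, 0]},
  ],
)

```text
time: 17.27
position: [0.4987, 0.0089, 0.125]
tool_rot: [0.517, 0.482, -0.517, 0.483]
wrist_force: [-1.0, -0.0, 8.5]
grip_width: 0.0006
```

Call:
arm_command(
  motion=[
    {"linear": [-0.02, 0, 0], "twist": [0, 0, 0]},
    {"linear": [-0.05, 0, 0], "twist": [0, 0, 0]},
    {"linear": [-0.055, 0, -0.05], "twist": [0, 0, 0]},
    {"linear": [-0.055, 0.001, -0.1], "twist": [0, 0, 0]},
    {"linear": [-0.055, 0.001, -0.14], "twist": [0, 0, 0]},
    {"linear": [-0.055, 0.001, -0.15], "twist": [0, 0, 0]},
    {"linear": [-0.055, 0.001, -0.15], "twist": [0, 0, 0]},
    {"linear": [-0.045, 0.001, -0.15], "twist": [0, 0, 0]},
    {"linear": [-0.035, 0.001, -0.15], "twist": [0, 0, 0]},
    {"linear": [-0.025, 0.001, -0.15], "twist": [0, 0, 0]},
    {"linear": [-0.02, 0.001, -0.15], "twist": [0, 0, 0]},
    {"linear": [-0.02, 0.001, -0.15], "twist": [0, 0, 0]},
  ],
)

```text
time: 18.77
position: [0.5096, 0.1583, 0.1441]
tool_rot: [-0.517, -0.483, 0.517, -0.482]
wrist_force: [-0.6, -0.1, 0.2]
grip_width: 0.0005
```

Call:
arm_command(
  motion=[
    {"linear": [0.001, 0, 0], "twist": [0, 0, 0]},
    {"linear": [0.002, 0, 0], "twist": [0, 0, 0]},
    {"linear": [0.003, 0, 0], "twist": [0, 0, 0]},
    {"linear": [0.003, 0, 0], "twist": [0, 0, 0]},
  ],
)

```text
time: 19.27
position: [0.5098, 0.1586, 0.1416]
tool_rot: [0.517, 0.483, -0.517, 0.483]
wrist_force: [-0.8, -0.0, 0.6]
grip_width: 0.0007
```

Call:
arm_command(
  motion=[
    {"linear": [0.001, 0, 0], "twist": [0, 0, 0]},
    {"linear": [0.002, 0, 0], "twist": [0, 0, 0]},
    {"linear": [0.003, 0, 0], "twist": [0, 0, 0]},
    {"linear": [0.003, 0, 0], "twist": [0, 0, 0]},
  ],
)

```text
time: 19.77
position: [0.5098, 0.1585, 0.1385]
tool_rot: [-0.517, -0.483, 0.517, -0.483]
wrist_force: [-0.3, -0.6, 0.1]
grip_width: 0.0003
```

Call:
arm_command(
  motion=[
    {"linear": [0.001, 0, 0], "twist": [0, 0, 0]},
    {"linear": [0.002, 0, 0], "twist": [0, 0, 0]},
    {"linear": [0.003, 0, 0], "twist": [0, 0, 0]},
    {"linear": [0.003, 0, 0], "twist": [0, 0, 0]},
  ],
)

```text
time: 20.27
position: [0.5099, 0.1585, 0.1355]
tool_rot: [-0.517, -0.483, 0.517, -0.483]
wrist_force: [-0.4, -1.0, -0.1]
grip_width: 0.0005
```

Call:
arm_command(
  motion=[
    {"linear": [0.001, 0, 0], "twist": [0, 0, 0]},
    {"linear": [0.002, 0, 0], "twist": [0, 0, 0]},
    {"linear": [0.003, 0, 0], "twist": [0, 0, 0]},
    {"linear": [0.003, 0, 0], "twist": [0, 0, 0]},
  ],
)

```text
time: 20.78
position: [0.5096, 0.1586, 0.1327]
tool_rot: [-0.517, -0.483, 0.517, -0.483]
wrist_force: [-1.7, 0.1, 5.0]
grip_width: 0.0003
```

Call:
arm_command(
  motion=[
    {"linear": [0.001, 0, 0], "twist": [0, 0, 0]},
    {"linear": [0.002, 0, 0], "twist": [0, 0, 0]},
    {"linear": [0.002, 0, 0], "twist": [0, 0, 0]},
  ],
)

```text
time: 21.15
position: [0.5092, 0.1586, 0.1309]
tool_rot: [-0.517, -0.483, 0.517, -0.482]
wrist_force: [-2.5, 0.7, 5.6]
grip_width: 0.0003
```

Call:
arm_command(
  motion=[
    {"linear": [0.001, 0, 0], "twist": [0, 0, 0]},
    {"linear": [0.002, 0, 0], "twist": [0, 0, 0]},
    {"linear": [0.003, 0, 0], "twist": [0, 0, 0]},
    {"linear": [0.003, 0, 0], "twist": [0, 0, 0]},
  ],
)

```text
time: 21.65
position: [0.5101, 0.1585, 0.1275]
tool_rot: [0.517, 0.482, -0.517, 0.483]
wrist_force: [-0.3, -0.3, -0.3]
grip_width: 0.0006
```

Call:
arm_command(
  motion=[
    {"linear": [0.001, 0, 0], "twist": [0, 0, 0]},
    {"linear": [0.002, 0, 0], "twist": [0, 0, 0]},
    {"linear": [0.003, 0, 0], "twist": [0, 0, 0]},
    {"linear": [0.004, 0, 0], "twist": [0, 0, 0]},
    {"linear": [0.004, 0, 0], "twist": [0, 0, 0]},
  ],
)

```text
time: 22.28
position: [0.5101, 0.1586, 0.1242]
tool_rot: [0.517, 0.482, -0.517, 0.483]
wrist_force: [-1.4, -0.4, 10.6]
grip_width: 0.0003
```

Call:
arm_command(
  motion=[
    {"linear": [-0.02, 0, 0], "twist": [0, 0, 0]},
    {"linear": [-0.055, 0, 0], "twist": [0, 0, 0]},
    {"linear": [-0.056, 0.037, 0.035], "twist": [0, 0, 0]},
    {"linear": [-0.056, 0.074, 0.07], "twist": [0, 0, 0]},
    {"linear": [-0.056, 0.111, 0.105], "twist": [0, 0, 0]},
    {"linear": [-0.056, 0.145, 0.138], "twist": [0, 0, 0]},
    {"linear": [-0.056, 0.157, 0.15], "twist": [0, 0, 0]},
    {"linear": [-0.056, 0.157, 0.15], "twist": [0, 0, 0]},
    {"linear": [-0.045, 0.157, 0.15], "twist": [0, 0, 0]},
    {"linear": [-0.035, 0.157, 0.15], "twist": [0, 0, 0]},
    {"linear": [-0.025, 0.157, 0.15], "twist": [0, 0, 0]},
    {"linear": [-0.025, 0.157, 0.15], "twist": [0, 0, 0]},
  ],
)

```text
time: 23.78
position: [0.6554, -0.0014, 0.1474]
tool_rot: [-0.516, -0.483, 0.517, -0.482]
wrist_force: [0.4, -0.4, 0.2]
grip_width: 0.0007
```

Call:
arm_command(
  motion=[
    {"linear": [0.001, 0, 0], "twist": [0, 0, 0]},
    {"linear": [0.002, 0, 0], "twist": [0, 0, 0]},
    {"linear": [0.003, 0, 0], "twist": [0, 0, 0]},
    {"linear": [0.004, 0, 0], "twist": [0, 0, 0]},
    {"linear": [0.004, 0, 0], "twist": [0, 0, 0]},
  ],
)

```text
time: 24.4
position: [0.6563, -0.0019, 0.1446]
tool_rot: [0.517, 0.482, -0.517, 0.483]
wrist_force: [-0.3, 0.4, 0.3]
grip_width: 0.0007
```

Call:
arm_command(
  motion=[
    {"linear": [0.001, 0, 0], "twist": [0, 0, 0]},
    {"linear": [0.002, 0, 0], "twist": [0, 0, 0]},
    {"linear": [0.003, 0, 0], "twist": [0, 0, 0]},
    {"linear": [0.004, 0, 0], "twist": [0, 0, 0]},
    {"linear": [0.004, 0, 0], "twist": [0, 0, 0]},
  ],
)

```text
time: 25.02
position: [0.656, -0.0019, 0.1404]
tool_rot: [-0.517, -0.483, 0.517, -0.482]
wrist_force: [0.5, 0.3, 0.4]
grip_width: 0.0004
```

Call:
arm_command(
  motion=[
    {"linear": [0.001, 0, 0], "twist": [0, 0, 0]},
    {"linear": [0.002, 0, 0], "twist": [0, 0, 0]},
    {"linear": [0.003, 0, 0], "twist": [0, 0, 0]},
    {"linear": [0.004, 0, 0], "twist": [0, 0, 0]},
    {"linear": [0.004, 0, 0], "twist": [0, 0, 0]},
  ],
)

```text
time: 25.65
position: [0.6561, -0.0019, 0.1365]
tool_rot: [-0.517, -0.483, 0.517, -0.482]
wrist_force: [0.8, 0.4, 0.4]
grip_width: 0.0005
```

Call:
arm_command(
  motion=[
    {"linear": [0.001, 0, 0], "twist": [0, 0, 0]},
    {"linear": [0.002, 0, 0], "twist": [0, 0, 0]},
    {"linear": [0.003, 0, 0], "twist": [0, 0, 0]},
    {"linear": [0.003, 0, 0], "twist": [0, 0, 0]},
  ],
)

```text
time: 26.15
position: [0.6566, -0.002, 0.1343]
tool_rot: [0.517, 0.482, -0.517, 0.483]
wrist_force: [0.3, 0.0, 7.4]
grip_width: 0.0006
```

Call:
arm_command(
  motion=[
    {"linear": [0.001, 0, 0], "twist": [0, 0, 0]},
    {"linear": [0.002, 0, 0], "twist": [0, 0, 0]},
    {"linear": [0.003, 0, 0], "twist": [0, 0, 0]},
    {"linear": [0.003, 0, 0], "twist": [0, 0, 0]},
  ],
)

```text
time: 26.65
position: [0.6564, -0.0019, 0.1308]
tool_rot: [0.517, 0.482, -0.517, 0.483]
wrist_force: [0.6, 0.5, 1.5]
grip_width: 0.0009
```

Call:
arm_command(
  motion=[
    {"linear": [0.001, 0, 0], "twist": [0, 0, 0]},
    {"linear": [0.002, 0, 0], "twist": [0, 0, 0]},
    {"linear": [0.003, 0, 0], "twist": [0, 0, 0]},
    {"linear": [0.004, 0, 0], "twist": [0, 0, 0]},
    {"linear": [0.004, 0, 0], "twist": [0, 0, 0]},
  ],
)

```text
time: 27.28
position: [0.6562, -0.0019, 0.1269]
tool_rot: [0.517, 0.483, -0.517, 0.483]
wrist_force: [-0.3, 0.5, 6.4]
grip_width: 0.0006
```

On the buffer. I'll retreat up and back, then take a final look.

Call:
arm_command(
  motion=[
    {"linear": [-0.03, 0, 0], "twist": [0, 0, 0]},
    {"linear": [-0.08, 0, 0], "twist": [0, 0, 0]},
    {"linear": [-0.11, -0.01, 0.04], "twist": [0, 0, 0]},
    {"linear": [-0.11, -0.02, 0.09], "twist": [0, 0, 0]},
    {"linear": [-0.11, -0.03, 0.14], "twist": [0, 0, 0]},
    {"linear": [-0.11, -0.04, 0.19], "twist": [0, 0, 0]},
    {"linear": [-0.11, -0.05, 0.24], "twist": [0, 0, 0]},
    {"linear": [-0.11, -0.06, 0.28], "twist": [0, 0, 0]},
    {"linear": [-0.11, -0.06, 0.3], "twist": [0, 0, 0]},
    {"linear": [-0.11, -0.06, 0.3], "twist": [0, 0, 0]},
  ],
)

```text
time: 28.52
position: [0.5757, -0.2977, 0.2363]
tool_rot: [-0.517, -0.482, 0.517, -0.482]
wrist_force: [0.2, 0.8, -0.2]
grip_width: 0.0003
```

Run:
```python
from h import *
s=bot.state();print(s["time"],s["position"],s["wrist_force"])
B={};C={}
for n in("top","scene"):
    im=cams.camera(n);C[n]=cams.calibration(n);B[n]=im
    m=cv2.inRange(cv2.cvtColor(im,cv2.COLOR_RGB2HSV),(3,160,130),(20,255,255));m[:155]=0;m[270:]=0;m[:,:200]=0;m[:,350:]=0
    for p,q in blobs(m,30): print(n,p,q,onz(C[n],*p,.104).round(4))
cv2.imwrite("pics/v6.png",np.hstack([cv2.resize(B["top"][135:275,130:310],(400,311),interpolation=2),cv2.resize(B["scene"][140:280,155:335],(400,311),interpolation=2)])[:,:,::-1])
```

```text
28.525 [ 0.57574576 -0.29766591  0.23625927] [ 0.22451595  0.83334802 -0.20688492]
top [228.6 186.5] [224, 179, 12, 17, 147] [0.6574 0.1476 0.104 ]
top [288.6 192. ] [284, 184, 12, 18, 149] [ 0.6462 -0.002   0.104 ]
top [222.5 240.6] [217, 232, 11, 18, 151] [0.5214 0.1576 0.104 ]
top [283.6 245.6] [279, 237, 10, 18, 139] [0.5119 0.008  0.104 ]
scene [277.2 176.1] [269, 170, 18, 13, 138] [ 0.6432 -0.0012  0.104 ]
scene [314.2 207.1] [304, 199, 20, 19, 174] [0.5083 0.0101 0.104 ]
scene [229.8 206.7] [221, 200, 19, 15, 157] [0.6544 0.1481 0.104 ]
scene [266.1 241.6] [256, 232, 20, 21, 206] [0.52   0.1591 0.104 ]
```

View pics/v6.png

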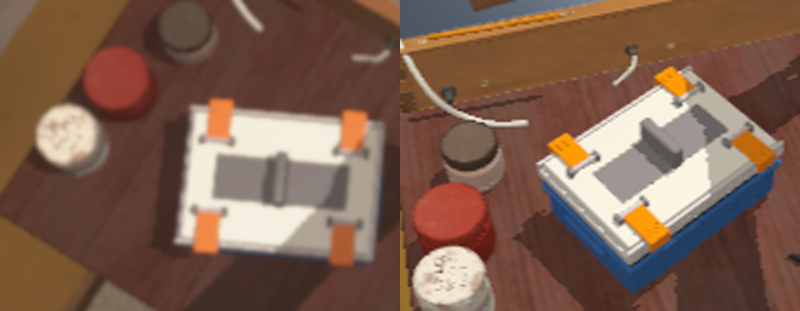

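All four clips lie flat over the rim, at (221,120), (206,232), (343,243) and (354,130) in the top view. The lid is centred on the box and the jars haven't moved. Handing in.

```bash
python3 -c "
from workcell import bot;print(bot.hand_in())"
```

```text
the job is handed in; nothing more can be done
None
```

The lid is fully home and all four clips are shut, and I handed the job in at about 28.6 s of the 72 s limit.

- **Lid:** I pushed it about 16 mm by the cross bar. At the stop the force rose to 21 N with only 0.2 mm of travel, so it was home.
- **Clips:** I pressed them in the order 1, 3, 2, 4. For each one I felt the bead resist at 5 to 7.5 N, then the force drop at the snap, then the buffer underneath. The highest reading was about 13.5 N, against the 30 N limit. Force is reported only at the end of each move, so brief peaks in between were not seen.
- **Last checks:** The final pictures show the lid centred and all four clips flat on the rim, with the arm clear and the three jars next to the box where they were. The rest of the bystanders (white jar, stopper bottle, muller) are outside that last crop, but the arm never went near them. No check failed or disagreed.

One early move was refused because its rows lacked the twist value. The arm did not move on that call, and I resent it.

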